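# Swing the saucepan's handle clear of the skillet

## Robot

A 7-joint arm with a two-finger parallel gripper is mounted at the origin on a cart in front of the work surface, level with it; the furniture and walls round the work are solid. World frame = base frame: x ahead of the robot, y to its left, z up, the work surface at z = 0. Lengths are in m, angles in rad, forces in N, time in s.
With the tool pointing down it reaches from about 0.4 to 0.85 m from the base axis. Payload 4.5 kg.
Tool frame: the origin (TCP) lies at the very end of the fingers, on their centre line; the grasp point (between the pads) lies 19 mm behind it (r.grip_point_offset is the distance from the TCP to the grasp point, in m); z points along the fingers, y is the line along which they close (so a half turn about z gives the same grasp; the last joint's range is limited). The gripper opens to 88 mm and grips with 3 to 60 N. Pads are 18 mm wide; open, the fingers measure 123 mm over their backs; the gripper's body (75 mm by 187 mm) begins 45 mm behind the grasp point.
Start: joints at [1.199, 0.689, -0.195, 1.565, 0.157, 0.902, -0.215], TCP at [0.247, -0.574, 0.239] pointing down, gripper open.
Joint ranges: [-3.01, 3.01], [-0.46, 2.08], [-1.47, 1.51], [0.13, 2.56], [-1, 4.14], [0.04, 2.09], [-2.66, 2.66]. Speed limits (rad/s): [2.57, 2.57, 3.14, 3.14, 3.14, 3.14, 3.14].

## Interface

Orientations are given as a unit quaternion [x, y, z, w].
In Python, from plant import r gives the robot as it stands.
- The arm moves only by the tool carry_out, never from a script. Its argument "rows" is a list of rows, each a list of 3 entries, a list of its own where there are three numbers: the shift along the tool's x, y, z in cm, then the turn, a rotation vector about the tool's x, y, z in degrees, then the closure, from 0 (fully open) to 1 (shut). A call has 1 to 12 rows; each row is the pose to reach, as a shift and turn from the pose commanded when the call began, along the tool's axes at that moment; what a row does not reach only later rows make up. A row lasts 1/10 s, in which the tool goes at most 50 mm and 8.59 degrees, less where a joint would pass 70% of its speed; a pose out of reach is approached as far as the arm can. A call with a gripper value outside its range is refused whole. The fingers move at their own pace and stop on an object; "newtons" is the grip in N (left out, the last holds). Time passes only in rows, so rows that repeat a pose let the fingers close. It gives the time, the measured TCP pose, the force, the opening and the grip force at its end, in the units of the state.
- r.get_state(): the state, without advancing time (a new reading comes with each control period).
- r.snapshot(name): name is "scene" or "top"; returns a dict with "image" (420x560x3 uint8, red, green, blue), "fx", "fy", "cx", "cy" (pixels), "dist_coeffs" ([k1, k2, p1, p2, k3] as OpenCV has them; the pictures are not rectified), "pose" (4x4, takes a point from camera to world coordinates). Camera axes: x right, y up, looking along -z (the intrinsics and any distortion apply to the point x, -y, -z); pixel columns grow to the right and rows downward; lengths in m; the calibration is good to about 2 mm. A picture is of the moment at which its call begins. There is no depth.
- r.finish_job(): hands the job in; it is judged then, once.
The state is a dict: "clock": time; "q": joint angles; "qd": joint speeds; "joint_torque": joint torques, N m; "tool_pos": TCP position; "eef_rot": TCP orientation; "contact_force": force on the tool from outside, world axes, zero at the start; "moment": the same for the moment, N m; "opening": opening from 0.0 (shut) to 1.0 (fully open); "finger_force": force on a finger pad.
Only numpy, scipy, OpenCV 4.12 (cv2) and the standard library are available. Lean on these libraries where they do the work, as an engineer would, in place of code of your own. Each camera call takes 0.05 s, during which the arm holds its last target. There are 200 camera calls.

## Task

On the portable hotplate the saucepan's handle lies across the skillet beside it. Swing that handle inward until it points straight to the back, square to the hotplate's long front. Turn the saucepan where it stands, flat on its own plate and still centred there, and leave the skillet where it is.

Things in the scene. Friction and masses are not known exactly. Their poses are not given: they have to be found in the camera images.
- hotplate: Low white portable double hotplate with dials on its front, 190 x 400 mm and 28 mm high; two round dark cast plates (156 mm across, tops at 35 mm) side by side; fixed. Origin on the worktop under its centre; x points to the back, square to its long sides; y to its left; z up. Plate centres at y = +98 mm (left) and y = -98 mm (right). Beyond x = 0.62 m a wall cabinet hangs 0.5 m up.
- saucepan: Saucepan, 0.6 to 0.9 kg, loose on the left plate: round pan 160 mm across with an 83 mm high rim and one straight brown handle, 35 mm wide, 80 to 220 mm from the pan's centre, sloping up outward. Origin at the centre of its underside, where it also turns; z up; x points along the handle.
- handle_grip (a point): Point on top of the saucepan's handle, in the middle of its width, 130 mm out from the pan's centre and 87 mm above its underside; its axes are the saucepan's. The handle's underside and top lie 56 and 81 mm above the pan's underside at 110 mm out, 62 and 87 mm at 130 mm, 76 and 98 mm at 170 mm.
- skillet: Small dark skillet, 0.7 kg, loose on the right plate: 168 mm across the rim, 36 mm high, so the saucepan's handle passes over it with 20 mm or more to spare. Origin at the centre of its underside; x points along its own black handle (top at most 50 mm above its underside, ends 205 mm from its centre), which points to the back or a little right of it.

How it is judged:
At the end, for the whole second after the job is handed in: The saucepan's handle points to the back of the hotplate within 15 degrees, its centre within 20 mm of the left plate's centre to the front, back and either side, standing flat on it (tilt under 5 degrees) and at rest; the skillet within 15 mm of where it stood (angle between the x axis of saucepan and the x axis of hotplate, either way round below 0.26 rad and angle between saucepan's own z axis and vertical below 0.08 rad and linear speed of saucepan below 0.02 m/s and distance of skillet from where it was at the start of the episode below 0.015 m and z of saucepan in the frame of hotplate between 0.029 and 0.041 m and angular speed of saucepan below 0.1 rad/s and x of handle_grip in the frame of hotplate above 0.08 m and x of saucepan in the frame of hotplate between -0.02 and 0.02 m and y of saucepan in the frame of hotplate between 0.078 and 0.118 m); the robot touches nothing.
It fails at once if the saucepan is lifted more than 20 mm off its plate (z of saucepan in the frame of hotplate above 0.055 m).
It fails at once if the saucepan is tipped more than 17 degrees (angle between saucepan's own z axis and vertical above 0.3 rad).
It fails at once if the skillet is pushed more than 25 mm from where it stood (distance of skillet from where it was at the start of the episode above 0.025 m).
It also fails if it takes over 38 s, if anything falls off the work surface, if the arm or the gripper's body presses on something with over 40 N, if the wrist force passes 120 N, or if a joint passes its speed limit or range.

## Working session

There is one attempt and no reset: what is moved stays moved. The work goes in short steps, Python scripts to look and compute and a tool call to move; the robot and the scene stay as the last step left them, time stands still between calls to the robot, and variables do not carry over. Pictures are saved under pics/ and viewed, at most 10 in all, crops included, and the job is handed in when it is done.

Besides the shell and the picture viewer there is one more tool, called after ">>>" in YAML: its name, and indented under it one key for each argument. carry_out: Moves the arm, as the interface text tells. Its arguments: {"type":"object","properties":{"rows":{"type":"array"},"newtons":{"type":"number"}},"required":["rows"]}

```bash
ls; mkdir -p pics; cat > h.py <<'E'
import numpy as np, cv2
from plant import r
from scipy.spatial.transform import Rotation as R
def snap(name,fn):
    s=r.snapshot(name); cv2.imwrite('pics/'+fn,s['image'][:,:,::-1]); np.save('pics/'+name+'.npy',{k:v for k,v in s.items()},allow_pickle=True); return s
def load(name): return np.load('pics/'+name+'.npy',allow_pickle=True).item()
def K(s): return np.array([[s['fx'],0,s['cx']],[0,s['fy'],s['cy']],[0,0,1.]])
def pix2w(s,uv,z):
    p=cv2.undistortPoints(np.array(uv,float).reshape(-1,1,2),K(s),np.array(s['dist_coeffs'],float)).reshape(-1,2)
    d=np.c_[p[:,0],-p[:,1],-np.ones(len(p))]@np.array(s['pose'])[:3,:3].T; o=np.array(s['pose'])[:3,3]
    return o+d*((np.broadcast_to(z,len(p))-o[2])/d[:,2])[:,None]
def w2pix(s,X):
    T=np.array(s['pose']); c=(np.atleast_2d(X)-T[:3,3])@T[:3,:3]; c=c*[1,-1,-1]
    return cv2.projectPoints(c,np.zeros(3),np.zeros(3),K(s),np.array(s['dist_coeffs'],float))[0].reshape(-1,2)
E
python3 - <<'E'
from h import *
for n in('top','scene'):
    s=snap(n,n+'0.png'); print(np.round(s['pose'],3),s['fx'],s['dist_coeffs'])
s=r.get_state(); print({k:np.round(v,3).tolist() for k,v in s.items()}); print(R.from_quat(s['eef_rot']).as_matrix().round(3))
E
```

```text
pics
[[ 0.001  0.998 -0.064  0.398]
 [-1.     0.001  0.008  0.037]
 [ 0.009  0.064  0.998  0.95 ]
 [ 0.     0.     0.     1.   ]] 540.7842020518598 [-0.13267174  0.          0.          0.          0.        ]
[[-0.752  0.487 -0.444  0.084]
 [-0.659 -0.538  0.526  0.492]
 [ 0.017  0.689  0.725  0.719]
 [ 0.     0.     0.     1.   ]] 393.77367045558333 [0.03922147 0.         0.         0.         0.        ]
{'clock': 0.1, 'q': [1.199, 0.69, -0.195, 1.566, 0.157, 0.903, -0.215], 'qd': [0.0, -0.001, 0.001, -0.001, 0.001, -0.0, 0.0], 'joint_torque': [-0.003, -52.85, -1.272, -15.384, -0.053, 0.002, 0.0], 'tool_pos': [0.246, -0.574, 0.238], 'eef_rot': [0.979, 0.202, -0.0, -0.001], 'contact_force': [-0.449, -0.091, -0.197], 'moment': [0.032, -0.03, -0.024], 'finger_force': 0.0, 'opening': 0.998}
[[ 0.919  0.395 -0.001]
 [ 0.395 -0.919  0.001]
 [-0.    -0.002 -1.   ]]
```

View pics/top0.png

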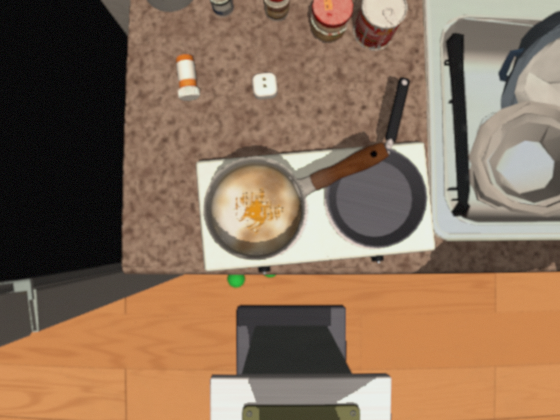

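View pics/scene0.png

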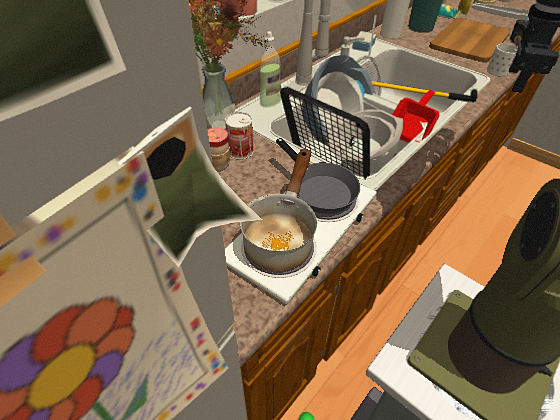

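The top view shows the hotplate corners at about (197,160), (424,143), (434,248) and (207,270). The pan rim is centred near (254,209), and the handle runs from (303,188) to (385,150) over the skillet, whose rim is centred near (377,198). In the scene view there is a wall close to the left end. I'll enlarge the top view for finer readings.

```bash
python3 - <<'E'
import cv2
i=cv2.imread('pics/top0.png')[130:280,190:445]
cv2.imwrite('pics/top0c.png',cv2.resize(i,None,fx=3.1,fy=3.1,interpolation=cv2.INTER_CUBIC))
from h import *
s=load('top')
c=pix2w(s,[[197,160],[424,143],[434,248],[207,270]],.028); print(c.round(3))
print(pix2w(s,[[254,209]],.118).round(3), pix2w(s,[[303,188],[385,150]],[.11,.15]).round(3),pix2w(s,[[377,198]],.071).round(3))
print(pix2w(s,[[127,100],[127,200],[405,80]],[0,0,.07]).round(3))
E
```

```text
[[ 0.528  0.179  0.028]
 [ 0.559 -0.214  0.028]
 [ 0.377 -0.229  0.028]
 [ 0.34   0.16   0.028]]
[[0.439 0.076 0.118]] [[ 0.473  0.001  0.11 ]
 [ 0.527 -0.121  0.15 ]] [[ 0.46  -0.123  0.071]]
[[ 0.642  0.313  0.   ]
 [ 0.461  0.308  0.   ]
 [ 0.659 -0.173  0.07 ]]
```

View pics/top0c.png

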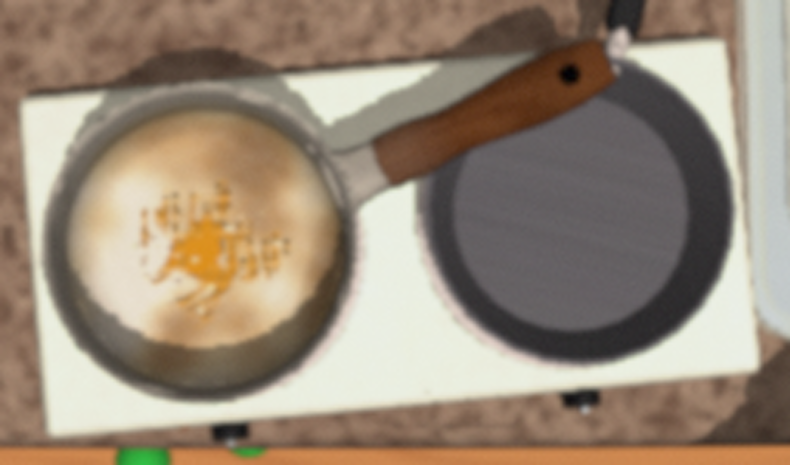

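In the crop, the hotplate corners are at (22,98), (722,40), (756,370) and (50,437). The pan rim is centred near (199,243), the skillet near (578,207), the brown handle starts at (387,164), its hole is at (570,73) and its end at (611,55).

```bash
cat >> h.py <<'E'
def crop2(uv): return np.array(uv,float)/3.1+[190,130]-.34
E
python3 - <<'E'
from h import *
s=load('top')
c=pix2w(s,crop2([[22,98],[722,40],[756,370],[50,437]]),.028)[:,:2]; ctr=c.mean(0)
print(c.round(3),[np.linalg.norm(c[i]-c[(i+1)%4]).round(3) for i in range(4)],ctr)
ly=(c[0]+c[3]-c[1]-c[2]); yaw=np.arctan2(-ly[0],ly[1]); print('yaw',np.degrees(yaw))
ey=np.array([-np.sin(yaw),np.cos(yaw)]); lp=ctr+.098*ey; print('plates',lp,ctr-.098*ey)
rim=pix2w(s,crop2([[199,243],[45,243],[352,243],[199,85],[199,398]]),.118)[:,:2]; print('pan',rim.round(3))
h=pix2w(s,crop2([[387,164],[570,73],[611,55]]),[.112,.146,.149])[:,:2]; d=h-lp
print(h.round(3),np.linalg.norm(d,axis=1).round(3),np.degrees(np.arctan2(d[:,1],d[:,0])).round(1),np.degrees(np.arctan2(*(h[1]-h[0])[::-1])))
d=h-rim[0];print(np.linalg.norm(d,axis=1).round(3),np.degrees(np.arctan2(d[:,1],d[:,0])).round(1))
print('skillet',pix2w(s,crop2([[578,207]]),.071))
E
```

```text
[[ 0.526  0.18 ]
 [ 0.56  -0.212]
 [ 0.375 -0.228]
 [ 0.339  0.162]] [np.float64(0.393), np.float64(0.186), np.float64(0.392), np.float64(0.188)] [ 0.44993792 -0.02453032]
yaw 5.136366899065795
plates [0.44116432 0.07307616] [ 0.45871151 -0.12213679]
pan [[0.441 0.077]
 [0.441 0.153]
 [0.441 0.001]
 [0.52  0.077]
 [0.364 0.076]]
[[ 0.481 -0.017]
 [ 0.522 -0.104]
 [ 0.531 -0.124]] [0.099 0.195 0.217] [-66.2 -65.4 -65.6] -64.62864118697297
[0.102 0.199 0.22 ] [-66.9 -65.8 -65.9]
skillet [[ 0.4625042 -0.121102   0.071    ]]
```

```bash
cat >> h.py <<'E'
def rel(P,Y):
    """targets: world positions, yaw (deg) of tool x, tool down -> shift cm, rotvec deg"""
    s=r.get_state(); R0=R.from_quat(s['eef_rot'])
    for p,y in zip(P,Y):
        a=np.radians(y); M=np.c_[[np.cos(a),np.sin(a),0],[np.sin(a),-np.cos(a),0],[0,0,-1]]
        print((R0.inv().apply(np.array(p)-s['tool_pos'])*100).round(2).tolist(),(R0.inv()*R.from_matrix(M)).as_rotvec(degrees=True).round(2).tolist())
E
python3 - <<'E'
from h import *
s=load('scene')
p=cv2.undistortPoints(np.array([[[285.,90]],[[370,175]]]),K(s),np.array(s['dist_coeffs'])).reshape(-1,2)
o=s['pose'][:3,3]
for q in p:
    d=s['pose'][:3,:3]@[q[0],-q[1],-1]; print(o+d*(-.29-o[1])/d[1])
rel([[.247,-.574,.36],[.36,-.33,.36],[.48,-.044,.36],[.494,-.044,.22]],[23.3,60,114,114])
E
```

```text
[ 0.7382195  -0.29        0.14225577]
[ 0.42647281 -0.29        0.00746679]
[0.04, 0.03, -12.2] [-0.1, 0.01, -0.04]
[20.05, -17.93, -12.17] [-0.1, -0.02, -36.74]
[42.37, -39.47, -12.14] [-0.08, -0.07, -90.74]
[43.66, -38.89, 1.86] [-0.08, -0.07, -90.74]
```

>>> carry_out:
  rows:
    - [[0, 0, -5], [0, 0, 0], 0]
    - [[0, 0, -10], [0, 0, 0], 0]
    - [[4, -3.6, -10], [0, 0, -7], 0]
    - [[8, -7.2, -10], [0, 0, -14], 0]
    - [[12, -11, -10], [0, 0, -21], 0]
    - [[15, -14, -10], [0, 0, -28], 0]
    - [[18, -17, -10], [0, 0, -35], 0]
    - [[21, -20, -10], [0, 0, -42], 0]
    - [[24, -23, -10], [0, 0, -49], 0]
    - [[27, -25.5, -10], [0, 0, -56], 0]
    - [[30, -28, -10], [0, 0, -60], 0]
    - [[30, -28, -10], [0, 0, -60], 0]

```text
clock: 1.3
tool_pos: [0.4142, -0.193, 0.3391]
eef_rot: [0.744, 0.668, 0.002, -0.0]
contact_force: [0.6, -0.5, -0.6]
opening: 1.001
finger_force: 0.0
```

```bash
python3 - <<'E'
from h import *
s=r.get_state(); print(np.round(s['q'],2),s['tool_pos'],s['clock'])
rel([[.494,-.044,.22],[.494,-.044,.16]],[114,114])
E
```

```text
[ 0.74  0.37 -0.57  1.89  0.24  0.95 -0.05] [ 0.414199   -0.19304816  0.33909441] 1.3
[15.63, 6.32, 11.97] [0.15, -0.14, -30.11]
[15.62, 6.31, 17.97] [0.15, -0.14, -30.11]
```

>>> carry_out:
  rows:
    - [[4, 1.5, 0], [0, 0, -7], 0]
    - [[8, 3, 0], [0, 0, -14], 0]
    - [[12, 4.5, 2], [0, 0, -22], 0]
    - [[15.6, 6.3, 5], [0, 0, -30], 0]
    - [[15.6, 6.3, 9], [0, 0, -30], 0]
    - [[15.6, 6.3, 14], [0, 0, -30], 0]
    - [[15.6, 6.3, 17], [0, 0, -30], 0]
    - [[15.6, 6.3, 17], [0, 0, -30], 0]
    - [[15.6, 6.3, 17], [0, 0, -30], 0]

```text
clock: 2.2
tool_pos: [0.4928, -0.0515, 0.169]
eef_rot: [0.55, 0.835, -0.0, -0.0]
contact_force: [0.5, -1.4, -0.8]
opening: 1.003
finger_force: 0.0
```

```bash
python3 - <<'E'
from h import *
s=r.get_state(); print(np.round(s['q'],2),s['tool_pos'],s['clock'])
rel([[.494,-.044,.096]],[114])
a=snap('scene','s1.png')['image'][120:290,200:400]; b=snap('top','t1.png')['image'][100:280,190:440]
cv2.imwrite('pics/c1.png',cv2.resize(np.hstack([cv2.resize(a,(212,180)),b]),None,fx=1.73,fy=1.73,interpolation=2)[:,:,::-1])
E
```

```text
[ 0.34  0.68 -0.54  2.01  0.59  0.61 -0.19] [ 0.49283775 -0.05146479  0.16898823] 2.2
[0.64, 0.41, 7.3] [-0.03, 0.0, -0.79]
```

View pics/c1.png

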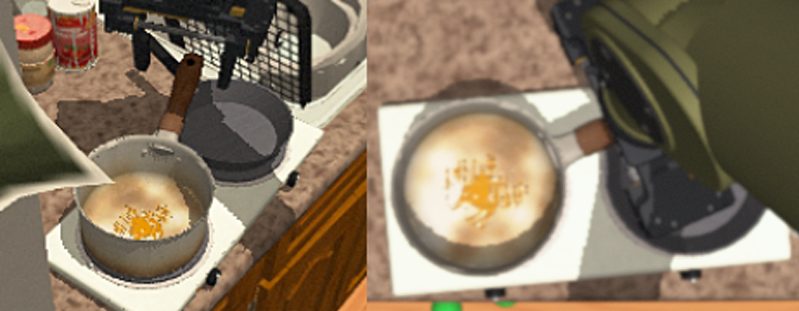

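The fingers straddle the handle: left one at about (145,40), right one at (225,75), handle at (190,65). I'll lower the tool and close.

>>> carry_out:
  rows:
    - [[0.6, 0.4, 2], [0, 0, -0.8], 0]
    - [[0.6, 0.4, 4], [0, 0, -0.8], 0]
    - [[0.6, 0.4, 6], [0, 0, -0.8], 0]
    - [[0.6, 0.4, 7.2], [0, 0, -0.8], 0]
    - [[0.6, 0.4, 7.2], [0, 0, -0.8], 0.3]
    - [[0.6, 0.4, 7.2], [0, 0, -0.8], 0.45]
    - [[0.6, 0.4, 7.2], [0, 0, -0.8], 0.55]
    - [[0.6, 0.4, 7.2], [0, 0, -0.8], 0.6]
    - [[0.6, 0.4, 7.2], [0, 0, -0.8], 0.65]
    - [[0.6, 0.4, 7.2], [0, 0, -0.8], 0.7]
    - [[0.6, 0.4, 7.2], [0, 0, -0.8], 0.7]
    - [[0.6, 0.4, 7.2], [0, 0, -0.8], 0.7]
  newtons: 30

```text
clock: 3.5
tool_pos: [0.4943, -0.044, 0.0968]
eef_rot: [0.544, 0.839, 0.0, 0.0]
contact_force: [0.9, 0.3, 2.5]
opening: 0.387
finger_force: 30.0
```

```bash
cat > arc.py <<'E'
from h import *
import sys
s=r.get_state(); print(np.round(s['q'],2),s['tool_pos'],s['contact_force'].round(1) if hasattr(s['contact_force'],'round') else s['contact_force'],s['clock'],s['opening'],s['finger_force'])
c=np.array([.441,.075]); p=np.array(s['tool_pos']); d=p[:2]-c
x=R.from_quat(s['eef_rot']).as_matrix()[:,0]; yaw=np.degrees(np.arctan2(x[1],x[0]))
print('radius',np.linalg.norm(d),'az',np.degrees(np.arctan2(d[1],d[0])),'yaw',yaw)
for a in map(float,sys.argv[1:]):
    t=np.radians(a); q=c+np.array([[np.cos(t),-np.sin(t)],[np.sin(t),np.cos(t)]])@d
    rel([[*q,p[2]]],[yaw+a])
E
python3 arc.py 4 8 12 16 20 24
```

```text
[ 0.24  0.79 -0.41  2.06  0.73  0.44 -0.31] [ 0.49427313 -0.04398583  0.09684591] [0.9 0.3 2.5] 3.5 0.38668238102596614 29.98910854272026
radius 0.1303673808644875 az -65.88066488561557 yaw 114.0377568541032
[0.03, 0.91, 0.0] [0.02, 0.01, -4.0]
[0.13, 1.81, 0.0] [0.02, 0.02, -8.0]
[0.29, 2.71, 0.0] [0.02, 0.02, -12.0]
[0.51, 3.59, 0.0] [0.02, 0.02, -16.0]
[0.79, 4.46, 0.0] [0.02, 0.02, -20.0]
[1.13, 5.3, 0.0] [0.02, 0.02, -24.0]
```

>>> carry_out:
  rows:
    - [[0, 0.45, 0], [0, 0, -2], 0.75]
    - [[0.03, 0.91, 0], [0, 0, -4], 0.75]
    - [[0.07, 1.36, 0], [0, 0, -6], 0.75]
    - [[0.13, 1.81, 0], [0, 0, -8], 0.75]
    - [[0.2, 2.26, 0], [0, 0, -10], 0.75]
    - [[0.29, 2.71, 0], [0, 0, -12], 0.75]
    - [[0.39, 3.15, 0], [0, 0, -14], 0.75]
    - [[0.51, 3.59, 0], [0, 0, -16], 0.75]
    - [[0.64, 4.03, 0], [0, 0, -18], 0.75]
    - [[0.79, 4.46, 0], [0, 0, -20], 0.75]
    - [[0.95, 4.88, 0], [0, 0, -22], 0.75]
    - [[1.13, 5.3, 0], [0, 0, -24], 0.75]
  newtons: 45

```text
clock: 4.7
tool_pos: [0.5383, -0.0137, 0.0968]
eef_rot: [0.357, 0.934, -0.001, 0.001]
contact_force: [-0.2, -4.4, 3.6]
opening: 0.386
finger_force: 45.0
```

```bash
python3 arc.py 4 8 12 16 20 24; python3 - <<'E'
from h import *
b=snap('top','t2.png')['image'][100:280,190:440]; a=snap('scene','s2.png')['image'][120:290,200:400]
cv2.imwrite('pics/c2.png',cv2.resize(np.hstack([cv2.resize(a,(212,180)),b]),None,fx=1.73,fy=1.73,interpolation=2)[:,:,::-1])
E
```

```text
[ 0.27  0.85 -0.56  1.93  0.79  0.6   0.02] [ 0.53834223 -0.01367723  0.09677483] [-0.2 -4.4  3.6] 4.7 0.3855706245180573 44.99044909486656
radius 0.13167824639533052 az -42.333022339833114 yaw 138.17582696255894
[0.02, 0.92, -0.0] [-0.12, 0.11, -4.0]
[0.11, 1.83, -0.0] [-0.13, 0.1, -8.0]
[0.26, 2.74, -0.01] [-0.13, 0.1, -12.0]
[0.48, 3.63, -0.01] [-0.13, 0.09, -16.0]
[0.75, 4.51, -0.01] [-0.14, 0.09, -20.0]
[1.09, 5.37, -0.01] [-0.14, 0.08, -24.0]
```

View pics/c2.png

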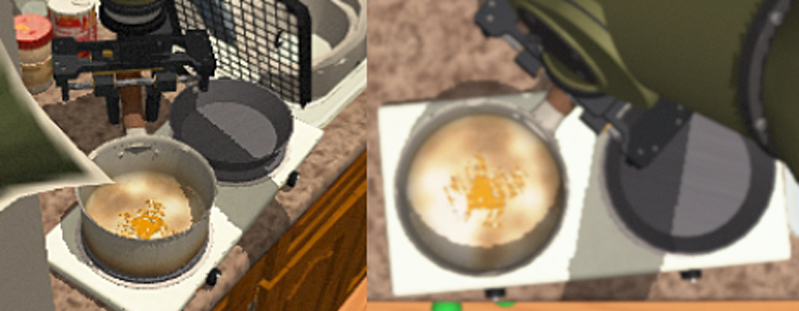

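The pan stays on its plate (rim about 398–568 px in the crop, a few mm of shift), and the skillet hasn't moved. Continuing the arc.

>>> carry_out:
  rows:
    - [[0, 0.46, 0], [0, 0, -2], 0.75]
    - [[0.02, 0.92, 0], [0, 0, -4], 0.75]
    - [[0.06, 1.38, 0], [0, 0, -6], 0.75]
    - [[0.11, 1.83, 0], [0, 0, -8], 0.75]
    - [[0.18, 2.29, 0], [0, 0, -10], 0.75]
    - [[0.26, 2.74, 0], [0, 0, -12], 0.75]
    - [[0.36, 3.19, 0], [0, 0, -14], 0.75]
    - [[0.48, 3.63, 0], [0, 0, -16], 0.75]
    - [[0.61, 4.07, 0], [0, 0, -18], 0.75]
    - [[0.75, 4.51, 0], [0, 0, -20], 0.75]
    - [[0.91, 4.94, 0], [0, 0, -22], 0.75]
    - [[1.09, 5.37, 0], [0, 0, -24], 0.75]

```text
clock: 6.0
tool_pos: [0.5661, 0.0354, 0.0968]
eef_rot: [0.155, 0.988, -0.0, 0.0]
contact_force: [1.0, -4.9, 3.8]
opening: 0.385
finger_force: 45.0
```

```bash
python3 arc.py 4 8 12 16 20 23
```

```text
[ 0.24  0.9  -0.68  1.84  0.85  0.72  0.33] [0.56613604 0.03535138 0.0968077 ] [ 1.  -4.9  3.8] 6.0 0.38454742144388737 45.01060521072304
radius 0.13126705804891436 az -17.580498686795313 yaw 162.20434440927463
[0.04, 0.92, -0.0] [-0.0, 0.04, -4.0]
[0.13, 1.83, -0.0] [-0.0, 0.04, -8.0]
[0.3, 2.73, -0.0] [-0.01, 0.04, -12.0]
[0.52, 3.62, -0.0] [-0.01, 0.04, -16.0]
[0.81, 4.49, -0.0] [-0.01, 0.04, -20.0]
[1.06, 5.13, -0.0] [-0.01, 0.04, -23.0]
```

>>> carry_out:
  rows:
    - [[0, 0.46, 0], [0, 0, -2], 0.75]
    - [[0.04, 0.92, 0], [0, 0, -4], 0.75]
    - [[0.08, 1.38, 0], [0, 0, -6], 0.75]
    - [[0.13, 1.83, 0], [0, 0, -8], 0.75]
    - [[0.21, 2.28, 0], [0, 0, -10], 0.75]
    - [[0.3, 2.73, 0], [0, 0, -12], 0.75]
    - [[0.4, 3.18, 0], [0, 0, -14], 0.75]
    - [[0.52, 3.62, 0], [0, 0, -16], 0.75]
    - [[0.66, 4.06, 0], [0, 0, -18], 0.75]
    - [[0.81, 4.49, 0], [0, 0, -20], 0.75]
    - [[0.97, 4.92, 0], [0, 0, -22], 0.75]
    - [[1.06, 5.13, 0], [0, 0, -23], 0.75]

```text
clock: 7.2
tool_pos: [0.5715, 0.0881, 0.0968]
eef_rot: [-0.045, 0.999, 0.0, 0.0]
contact_force: [3.6, -4.1, 3.9]
opening: 0.385
finger_force: 45.0
```

```bash
python3 arc.py 0; python3 - <<'E'
from h import *
i=snap('top','t3.png')['image'][60:280,130:440]
cv2.imwrite('pics/t3c.png',cv2.resize(i,None,fx=2.5,fy=2.5,interpolation=cv2.INTER_CUBIC)[:,:,::-1])
E
```

```text
[ 0.19  0.94 -0.78  1.8   0.91  0.8   0.6 ] [0.57153701 0.0880594  0.09679994] [ 3.6 -4.1  3.9] 7.2 0.3849408546647656 45.019614577763605
radius 0.13118863777394166 az 5.713070740599642 yaw -174.78723145023037
[0.0, 0.0, 0.0] [0.03, 0.03, 0.0]
```

View pics/t3c.png

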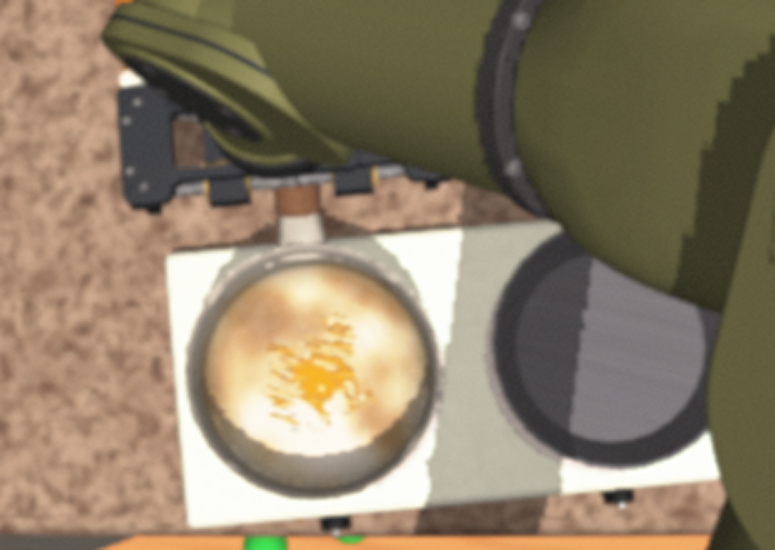

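The handle now points to the back, with its brown root at (297,200). The pan rim spans x 188–437 and y 246–497, so it is centred near (312,371). I'll check this against the plate.

```bash
python3 - <<'E'
from h import *
s=load('top'); u=lambda a:np.array(a,float)/2.5+[130,60]-.3
P=pix2w(s,u([[312,371],[299,200],[168,254],[189,526]]),[.118,.115,.028,.028])[:,:2]; print(P.round(3))
yaw=np.radians(5.1); M=np.array([[np.cos(yaw),np.sin(yaw)],[-np.sin(yaw),np.cos(yaw)]])
print('pan in hotplate',M@(P[0]-[.4499,-.0245]),'handle',np.degrees(np.arctan2(*(M@(P[1]-P[0]))[::-1])))
E
```

```text
[[0.441 0.076]
 [0.548 0.084]
 [0.526 0.179]
 [0.34  0.163]]
pan in hotplate [-0.00021108  0.1005268 ] handle -0.40795578156782897
```

Pan is centred (0, 100 mm) with the handle within about 1°. I'll release it and rise straight up.

>>> carry_out:
  rows:
    - [[0, 0, 0], [0, 0, 0], 0.5]
    - [[0, 0, 0], [0, 0, 0], 0.4]
    - [[0, 0, 0], [0, 0, 0], 0.3]
    - [[0, 0, 0], [0, 0, 0], 0.3]
    - [[0, 0, -1], [0, 0, 0], 0.3]
    - [[0, 0, -2.5], [0, 0, 0], 0.3]
    - [[0, 0, -5], [0, 0, 0], 0.3]
    - [[0, 0, -8], [0, 0, 0], 0.3]
    - [[0, 0, -11], [0, 0, 0], 0.3]
    - [[0, 0, -13], [0, 0, 0], 0.3]
    - [[0, 0, -13], [0, 0, 0], 0.3]
    - [[0, 0, -13], [0, 0, 0], 0.3]

```text
clock: 8.45
tool_pos: [0.5714, 0.0872, 0.2275]
eef_rot: [-0.044, 0.999, -0.0, 0.001]
contact_force: [-0.5, -0.4, 0.1]
opening: 0.704
finger_force: 0.0
```

```bash
python3 arc.py 0; python3 - <<'E'
from h import *
b=snap('top','t4.png')['image'][60:280,130:440]; a=snap('scene','s4.png')['image'][100:290,180:400]
cv2.imwrite('pics/c4.png',cv2.resize(np.hstack([cv2.resize(a,(255,220)),b]),None,fx=1.4,fy=1.4,interpolation=2)[:,:,::-1])
E
```

```text
[ 0.27  0.78 -0.91  1.7   0.71  1.02  0.76] [0.57139083 0.08717153 0.22746844] [-0.5 -0.4  0.1] 8.45 0.7039784292958408 0.0
radius 0.13095768715298928 az 5.332908799419919 yaw -174.95440814564466
[0.0, 0.0, 0.0] [-0.01, 0.07, -0.0]
```

View pics/c4.png

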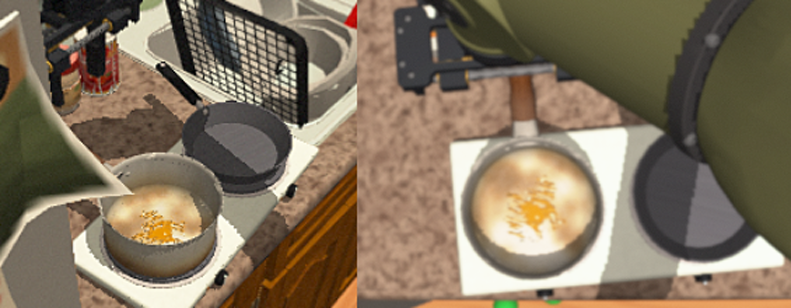

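The gripper is clear of everything. The pan sits flat on its plate, centred near (532,206), and its handle runs to the back at (523,100). The skillet hasn't moved. Handing in.

```bash
python3 -c "
from plant import r
print(r.finish_job())"
```

```text
the job is handed in; nothing more can be done
None
```

The job is handed in, with no verdict shown: before release the saucepan's handle measured within about 1° of straight back and the pan within about 3 mm of its plate's centre, and in the last picture the pan stood flat, the gripper was clear and the skillet looked unmoved.

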